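# Feed the dish carrier into the plate reader with the push stick

## Robot

A 7-joint arm with a two-finger parallel gripper is mounted at the origin on the work surface. World frame = base frame: x ahead of the robot, y to its left, z up, the work surface at z = 0. Lengths are in m, angles in rad, forces in N, time in s.
With the tool pointing down it reaches from about 0.4 to 0.875 m from the base axis. Payload 4.4 kg.
Tool frame: the origin (TCP) lies midway between the tips of the shut fingers; the grasp point (between the pads) lies hold_point_z behind it (hold_point_z is the distance from the TCP to the grasp point, in m); z points along the fingers, y is the line along which they close (so a half turn about z gives the same grasp; the last joint's range is limited). The gripper opens to 85 mm and grips with 20 to 120 N. Pads are 22 mm wide; open, the fingers measure 114 mm over their backs; the gripper's body (76 mm by 85 mm) begins 54 mm behind the grasp point. The pads swing forward as they close: fully open they stand 13 mm farther back than shut.
Start: joints at [-1.299, 0.628, 0.038, 1.517, -0.027, 0.996, -0.02], TCP at [0.215, 0.613, 0.231] pointing down, gripper open.
Joint ranges: [-3.06, 3.06], [-0.37, 2.12], [-1.25, 1.32], [0.18, 2.47], [-1.1, 4.24], [0.23, 1.98], [-2.94, 2.94]. Speed limits (rad/s): [2.57, 2.57, 3.14, 3.14, 3.14, 3.14, 3.14].

## Interface

Orientations are given as a 3x3 rotation matrix whose columns are the frame's x, y, z axes.
In Python, from plant import * gives the robot as it stands. The module is installed in compiled form; this text tells all that it offers.
- The arm moves only by the tool play_rows, never from a script. Its argument "plan" is a list of rows, each an object with "slide": the shift along the world's x, y, z normalised to -1 to 1, where 1 is 100 mm, a list of three; "rot": the turn, a rotation vector about the world's x, y, z normalised to -1 to 1, where 1 is 90 degrees, a list of three; "fingers": the gripper's target within -1 to 1 (fully open at 1, half-way at 0, shut at -1). A call has 1 to 10 rows; each row shifts and turns the commanded pose from where the row before left it; what a row does not reach is not made up. A row lasts 1/8 s, in which the tool goes at most 62.5 mm and 10.7 degrees, less where a joint would pass 70% of its speed; a pose out of reach is approached as far as the arm can. A call with a number of a shift or a turn outside -1 to 1 is refused whole. A call with a gripper value outside its range is refused whole. The fingers move at their own pace and stop on an object; the grip force is fixed at half the most. Time passes only in rows, so rows that do not move let the fingers close. It gives the time, the measured TCP pose, the force, the opening and the grip force at its end, in the units of the state.
- sense(): the state, without advancing time (a new reading comes with each control period).
- grab_frame(name): name is "scene" or "top" or "wrist"; returns (picture, depth): 384x512x3 uint8, blue, green, red; 384x512 float32, m along the optical axis (not along the pixel's ray), 0 where there is no reading.
- camera_info(name): a dict with "camera_matrix" (3x3 intrinsics, pixels), "T" (4x4, takes a point from camera to world coordinates). Camera axes: x right, y down, z forward; pixel columns grow to the right and rows downward; lengths in m; the calibration is good to about 2 mm. A picture is of the moment at which its call begins: read the wrist's pose just before it. camera_info takes no time and is no camera call; for the wrist camera it gives the pose at the moment of the call.
- close_job(): hands the job in; it is judged then, once.
The state is a dict: "t": time; "qpos": joint angles; "joint_vel": joint speeds; "tau": joint torques, N m; "tool_pos": TCP position; "eef_rot": TCP orientation; "wrist_force": force on the tool from outside, world axes, zero at the start; "ft_torque": the same for the moment, N m; "gripper_width": finger opening in m; "grasp_force": force on a finger pad.
Only numpy, scipy, OpenCV 4.12 (cv2) and the standard library are available. Lean on these libraries where they do the work, as an engineer would, in place of code of your own. Each camera call takes 0.05 s, during which the arm holds its last target. There are 200 camera calls.

## Task

Take the push stick from its rest and, with its toe in the carrier's notch, gently press the dish carrier flat against the steel fence before its nose reaches the bay mouth. Then feed it along the fence with the stick, keeping it pressed there all the way, pushing the sliding plate back until the carrier's nose seats firmly on the two end pins. Lay the stick back in its rest as it was; touch the carrier with nothing but the stick and leave the other things alone.

Things in the scene. Friction and masses are not known exactly. Their poses are not given: they have to be found in the camera images.
- fence: Fixed clamp base of the steel fence; x = feed direction, y = across the deck, z up; origin on the deck top (6 mm above bench) at the bay mouth. The fence bar, x = -230 to 150, 14 thick, 20 high, is set by hand: its straight guiding face, parallel to x and facing +y, stands anywhere from y = 0 to 8 mm. That is not measured: find it by feel. Press the carrier on it with 2 to 6 N; over 15 N is too much.
- reader: The fixed unit with deck, jamb and housing. Origin 6 mm below the fence's, same axes. Deck: x = -230 to 150, y = -38 to 106. Jamb: aluminium bar opposite the fence, 12 thick, 20 high, x = 0 (the bay mouth) to 150, inner face at y = 92: the 80 wide carrier catches on its end unless moved over to the fence. Grey housing, up to 110 high, from x = 150; a lamp on it, 230 high.
- backstop: The fixed end of the bay, same origin and axes as the fence. It carries the sliding plate and, on either side of that (y = 16 and 72), two 10 mm end pins pointing at the carrier. The pins are rigid but set by hand: their tips stand anywhere from x = 104 to 118 mm, not measured: the push rises steeply when the nose meets them. Seat the carrier on them with 10 to 15 N on the backstop.
- plate_face (a point): Middle of the sliding plate's face (plate 36 wide, 32 high). Axes as the fence's. Starts 88 mm inside the mouth, slides back in x against 4 N friction plus 10 N s/m, travels farther than the pins allow, and stays where it is pushed.
- carrier: Loose grey block 110 long (x), 80 wide (y), 44 high, 0.26 to 0.42 kg, clear 60 mm dish fixed on top. Origin: centre of underside. +x = nose (feed direction); its -y side faces the fence. An upright notch, 24 wide, 14 deep, is open to rear (-x) and top. Starts 2 to 20 mm off the fence, a little skewed, nose 50 to 90 mm before the mouth. Keep the stick's load under 25 N; it slides at 1 to 5 N.
- carrier_nose (a point): Lower front corner of the carrier on the fence side (carrier frame 55, -40, 0 mm).
- carrier_tail (a point): Lower rear corner of the carrier on the fence side (carrier frame -55, -40, 0 mm).
- carrier_notch (a point): Middle of the notch's floor (its forward wall), 30 mm above the carrier's underside (carrier frame -41, 14, 30 mm): 14 mm off the carrier's middle, on the side away from the fence. The notch's side walls are 12 mm to either side. Axes as the carrier's.
- stick: White plastic push stick, 205 long, 90 g. Origin: middle of handle, on the axis; x towards the toe, z up as it lies. Handle 70 long, 18 wide (y), 26 high; a 14 x 14 shaft runs forward to x = 117 and a tail back to x = -80. Toe: upright round post, 14 diameter, 24 high, centred at x = 118. Grip the handle from above, across y. It may slip or give a few mm in the fingers under load.
- stick_toe (a point): Foremost point of the toe (stick frame 125, 0, 0 mm).
- rest: Fixed rest: base plate 150 x 50 x 6 with two upright aluminium cradles, 10 thick, at x = -58 and +62, each with a slot 22 wide (y), 12 deep, open at the top, floor at 38 mm, prongs to 50 mm. Origin: on the bench under the place of the stick's origin; x = towards the lying stick's toe, z up. The stick lies with its axis 45 mm above the bench.
- bottle: Bystander: amber jar with white cap, 60 diameter, 80 high, origin centre of its underside.
- dishes: Bystander: stack of four clear dishes, 90 diameter, 60 high, origin centre of its underside.
- tipbox: Bystander: blue box with clear lid, 80 x 120 x 70, origin centre of its underside.
Things that resemble listed ones, but are neither listed nor needed, are in the scene too. Leave any yellow look-alike of the carrier alone.

How it is judged:
By the outcome, as a careful person would: the job done as asked, in the order asked, and still so for the second after the job is handed in, with the robot touching nothing.
It also fails if it takes over 72 s, if anything falls off the work surface, if the arm or the gripper's body presses on something with over 40 N, if the wrist force passes 120 N, or if a joint passes its speed limit or range.

## Working session

There is one attempt and no reset: what is moved stays moved. The work goes in short steps, Python scripts to look and compute and a tool call to move; the robot and the scene stay as the last step left them, time stands still between calls to the robot, and variables do not carry over. Pictures are saved under pics/ and viewed, at most 10 in all, crops included, and the job is handed in when it is done.

Besides the shell and the picture viewer there is one more tool, called after "Emit:" as name(argument=value, ...), one argument or row to a line, values as JSON. play_rows: Moves the arm, as the interface text tells. Scaled input: -1 to 1 covers 100 mm each way for a shift and 90 degrees each way for a turn. Its arguments: {"type":"object","properties":{"plan":{"type":"array"}},"required":["plan"]}

```bash
mkdir -p pics
python3 - <<'E'
from plant import *
import cv2,numpy as np
s=sense();print({k:np.round(v,3).tolist() for k,v in s.items()})
for n in("scene","top"):
    p,d=grab_frame(n);cv2.imwrite(f"pics/{n}0.png",p);np.save(f"{n}0.npy",d)
    c=camera_info(n);print(n,np.round(c["camera_matrix"],1).tolist(),np.round(c["T"],3).tolist())
E
ls
```

```text
{'t': 0.0, 'qpos': [-1.299, 0.629, 0.038, 1.518, -0.027, 0.996, -0.02], 'joint_vel': [-0.0, -0.001, 0.001, 0.002, 0.001, -0.002, 0.002], 'tau': [-0.001, -56.34, 1.226, -19.344, 0.011, 0.011, 0.0], 'tool_pos': [0.215, 0.613, 0.23], 'eef_rot': [[-0.943, 0.331, -0.001], [0.331, 0.943, -0.002], [-0.0, -0.002, -1.0]], 'wrist_force': [-0.612, -0.289, -0.858], 'ft_torque': [0.023, 0.016, -0.043], 'grasp_force': 0.0, 'gripper_width': 0.085}
scene [[497.4, 0.0, 256.9], [0.0, 497.4, 188.1], [0.0, 0.0, 1.0]] [[-0.866, 0.425, -0.263, 0.994], [0.499, 0.73, -0.468, 0.759], [-0.007, -0.536, -0.844, 1.371], [0.0, 0.0, 0.0, 1.0]]
top [[391.5, 0.0, 255.0], [0.0, 391.5, 193.5], [0.0, 0.0, 1.0]] [[0.017, -0.991, 0.131, 0.412], [-1.0, -0.017, 0.006, 0.036], [-0.003, -0.131, -0.991, 1.245], [0.0, 0.0, 0.0, 1.0]]
pics
scene0.npy
top0.npy
```

View pics/top0.png

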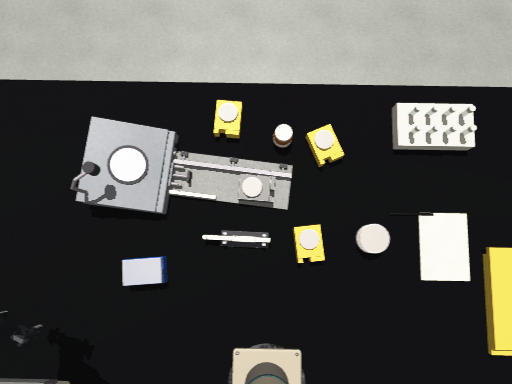

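View pics/scene0.png

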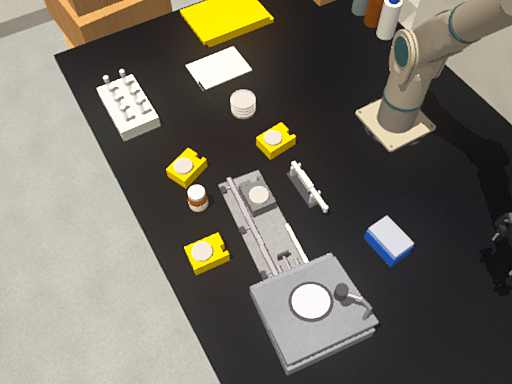

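The top view shows the grey carrier at (252,188) on the deck. The yellow look-alikes are at (228,115), (325,143) and (309,241). The rest and stick are at (238,239) with the toe to the left. Only the grey block on the deck fits the description, so I'll confirm it in an enlarged crop.

```bash
cat > h.py <<'E'
from plant import *
import cv2,numpy as np
def cloud(n,d,c=None):
    c=c or camera_info(n);K=c["camera_matrix"];T=c["T"]
    v,u=np.mgrid[:d.shape[0],:d.shape[1]]
    P=np.stack([(u-K[0,2])/K[0,0]*d,(v-K[1,2])/K[1,1]*d,d,np.ones_like(d)],-1)@T.T
    P=P[...,:3];P[d==0]=np.nan;return P
E
python3 - <<'E'
from h import *
p=cv2.imread("pics/top0.png");d=np.load("top0.npy")
cv2.imwrite("pics/c1.png",cv2.resize(p[145:255,155:305],None,fx=5,fy=5,interpolation=cv2.INTER_CUBIC))
P=cloud("top",d)
for u,v in[(252,188),(205,238),(240,239),(265,240),(182,163),(282,174),(175,192),(213,197),(270,185)]:print(u,v,np.round(P[v,u],3))
E
```

```text
252 188 [0.586 0.052 0.061]
205 238 [0.431 0.191 0.058]
240 239 [0.43  0.085 0.058]
265 240 [0.429 0.01  0.051]
182 163 [0.668 0.277 0.024]
282 174 [ 0.638 -0.042  0.022]
175 192 [0.574 0.295 0.026]
213 197 [0.56  0.174 0.026]
270 185 [ 0.597 -0.003  0.05 ]
```

View pics/c1.png

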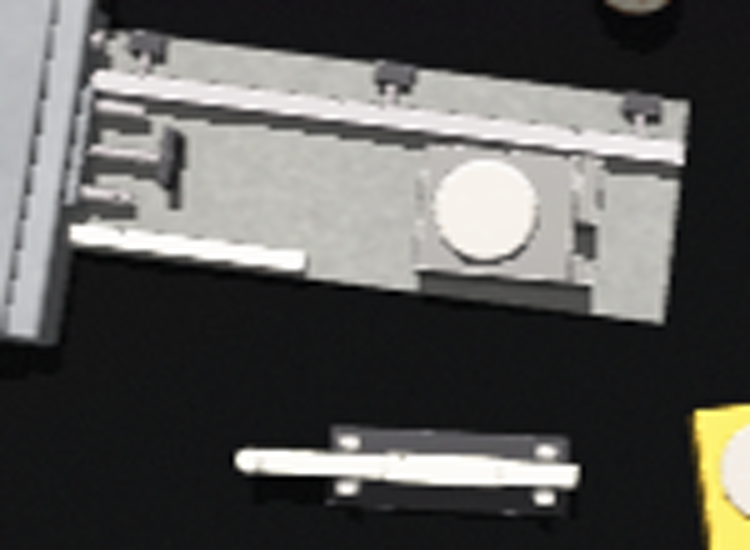

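The crop confirms it: a grey block with a dish, lying on the deck, with its notch to the rear (right). The stick is in its rest with the toe pointing left. Next I'll look from above with the wrist camera.

Emit:
play_rows(
  plan=[
    {"slide": [0.25, -0.53, 0.2], "rot": [0, 0, -0.078], "fingers": 1},
    {"slide": [0.25, -0.53, 0.2], "rot": [0, 0, -0.078], "fingers": 1},
    {"slide": [0.25, -0.53, 0.2], "rot": [0, 0, -0.078], "fingers": 1},
    {"slide": [0.25, -0.53, 0.2], "rot": [0, 0, -0.078], "fingers": 1},
    {"slide": [0.25, -0.53, 0.2], "rot": [0, 0, -0.078], "fingers": 1},
    {"slide": [0.25, -0.53, 0.2], "rot": [0, 0, -0.078], "fingers": 1},
    {"slide": [0.25, -0.53, 0.2], "rot": [0, 0, -0.078], "fingers": 1},
    {"slide": [0.25, -0.53, 0.2], "rot": [0, 0, -0.078], "fingers": 1},
    {"slide": [0.25, -0.53, 0.1], "rot": [0, 0, -0.078], "fingers": 1},
    {"slide": [0.25, -0.53, 0.0], "rot": [0, 0, -0.078], "fingers": 1},
  ],
)

```text
t: 1.35
tool_pos: [0.4662, 0.0817, 0.4021]
eef_rot: [[-0.004, 1.0, 0.002], [1.0, 0.004, 0.001], [0.001, 0.002, -1.0]]
wrist_force: [1.0, 1.2, 0.0]
gripper_width: 0.0856
grasp_force: 0.0
```

Emit:
play_rows(
  plan=[
    {"slide": [0, 0, 0], "rot": [0, 0, 0], "fingers": 1},
    {"slide": [0, 0, 0], "rot": [0, 0, 0], "fingers": 1},
    {"slide": [0, 0, 0], "rot": [0, 0, 0], "fingers": 1},
  ],
)

```text
t: 1.72
tool_pos: [0.4648, 0.0848, 0.401]
eef_rot: [[-0.011, 1.0, -0.001], [1.0, 0.011, 0.0], [0.0, -0.001, -1.0]]
wrist_force: [-0.1, -0.3, -0.0]
gripper_width: 0.0853
grasp_force: 0.0
```

Run:
```python
from h import *
s=sense();print(s['tool_pos'],np.round(s['eef_rot'],3).tolist(),s['qpos'])
c=camera_info("wrist");p,d=grab_frame("wrist");np.savez("w1.npz",p=p,d=d,K=c["camera_matrix"],T=c["T"]);print(np.round(c["T"],3).tolist(),np.round(c["camera_matrix"],1).tolist())
cv2.imwrite("pics/w1.png",p)
try: print(hold_point_z)
except Exception as e: print(e)
```

```text
[0.46480711 0.08480645 0.40098623] [[-0.011, 1.0, -0.001], [1.0, 0.011, 0.0], [0.0, -0.001, -1.0]] [-0.65435431  0.22501804  0.52830572  1.73108377 -0.12072318  1.21861475
 -0.08436898]
[[1.0, 0.012, 0.002, 0.464], [0.012, -0.961, -0.275, 0.155], [-0.001, 0.275, -0.961, 0.545], [0.0, 0.0, 0.0, 1.0]] [[293.5, 0.0, 257.6], [0.0, 293.5, 192.2], [0.0, 0.0, 1.0]]
0.0187
```

View pics/w1.png

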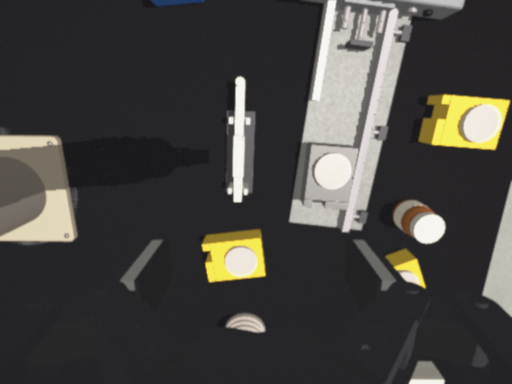

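The wrist view shows the stick at (238,140), toe up at (240,82). The carrier is at (332,170), the fence bar at (370,120), the jamb end at (316,97) and the plate at (362,30). Now I'll measure them.

```bash
cat >> h.py <<'E'
def rect(P,zlo,zhi,xlo,xhi,ylo,yhi):
    m=(P[...,2]>zlo)&(P[...,2]<zhi)&(P[...,0]>xlo)&(P[...,0]<xhi)&(P[...,1]>ylo)&(P[...,1]<yhi)
    q=P[m][:,:2]; r=cv2.minAreaRect((q*1000).astype(np.float32)); return m.sum(),np.round(cv2.boxPoints(r),1).tolist(),np.round(r[1],1),round(r[2],2),np.median(P[m][:,2])
E
python3 - <<'E'
from h import *
w=np.load("w1.npz");Pw=cloud("",w["d"],dict(camera_matrix=w["K"],T=w["T"]))
Pt=cloud("top",np.load("top0.npy"))
for n,P in(("w",Pw),("t",Pt)):
    print(n)
    print("carrier",*rect(P,.040,.056,.53,.66,-.04,.15))
    print("stick",*rect(P,.0535,.066,.40,.46,-.03,.26))
    print("stickall",*rect(P,.04,.066,.40,.46,-.03,.26))
    print("fence",*rect(P,.021,.029,.62,.70,-.08,.30))
    print("jamb",*rect(P,.021,.029,.54,.59,.13,.29))
    print("deck",*rect(P,.002,.010,.51,.72,-.1,.2))
    print("restbase",*rect(P,.003,.012,.39,.47,-.03,.2))
    print("toe end",*rect(P,.03,.07,.40,.46,.15,.26))
    print("plate",*rect(P,.03,.05,.58,.66,.18,.30))
# bar face points along length
import numpy as np
E
```

```text
w
carrier 1808 [[544.5999755859375, -11.300000190734863], [624.9000244140625, -17.0], [632.5999755859375, 92.80000305175781], [552.2000122070312, 98.4000015258789]] [110.   80.6] 86.0 0.05120704048293481
stick 777 [[422.3999938964844, -2.0], [440.79998779296875, -2.0], [441.20001220703125, 201.5], [422.79998779296875, 201.5]] [203.5  18.5] 89.89 0.05847248591679177
stickall 1296 [[411.3999938964844, -1.7999999523162842], [445.5, -2.700000047683716], [451.1000061035156, 201.0], [417.0, 202.0]] [203.8  34.1] 88.43 0.05409476746581096
fence 2081 [[596.0999755859375, -66.69999694824219], [672.2000122070312, -72.19999694824219], [699.0, 299.3999938964844], [622.9000244140625, 304.8999938964844]] [372.6  76.3] 85.87 0.02713216882980407
jamb 617 [[553.0, 170.3000030517578], [565.2999877929688, 168.89999389648438], [578.7000122070312, 289.5], [566.4000244140625, 290.8999938964844]] [121.4  12.4] 83.67 0.02723861091574753
deck 7802 [[510.0, 200.0], [510.1000061035156, -99.9000015258789], [720.0, -99.9000015258789], [719.9000244140625, 200.0]] [209.9 299.9] 0.01 0.0070446586053306
restbase 136
[... 1660 characters left out ...]
984741211], [720.4000244140625, -97.4000015258789], [717.9000244140625, 201.10000610351562]] [208.9 298.5] 0.47 0.005594751492170258
restbase 532 [[388.5, 197.0], [392.5, -29.700000762939453], [470.70001220703125, -28.399999618530273], [466.79998779296875, 198.39999389648438]] [ 78.2 226.8] 1.01 0.0059654279853980086
toe end 77 [[428.1000061035156, 197.39999389648438], [429.0, 151.6999969482422], [441.29998779296875, 152.0], [440.3999938964844, 197.60000610351562]] [12.3 45.7] 1.1 0.052323042661167385
plate 54 [[598.2000122070312, 297.8999938964844], [600.0, 245.6999969482422], [657.4000244140625, 247.8000030517578], [655.5999755859375, 299.8999938964844]] [57.5 52.2] 2.0 0.03755306136443326
```

Run:
```python
from h import *
w=np.load("w1.npz");Pw=cloud("",w["d"],dict(camera_matrix=w["K"],T=w["T"]))
Pt=cloud("top",np.load("top0.npy"))
for n,P in(("w",Pw),("t",Pt)):
    X,Y,Z=P[...,0],P[...,1],P[...,2]
    print(n)
    for y0 in np.arange(-.005,.21,.015):
        m=(abs(Y-y0)<.006)&(Z>.046)&(Z<.066)&(abs(X-.431)<.03)&(abs(X-.431)<.011)
        if m.sum(): print(round(y0,3),m.sum(),np.round([X[m].min(),X[m].max(),np.median(X[m]),np.median(Z[m])],4))
    # fence face: bar-top points by strip
    out=[]
    for y0 in np.arange(-.06,.27,.01):
        xc=.6487+(y0-.0)*.1115
        m=(abs(Y-y0)<.004)&(Z>.0225)&(Z<.031)&(abs(X-xc)<.02)
        if m.sum()>4: out.append((y0,X[m].min(),np.median(X[m]),X[m].max()))
    o=np.array(out)*1000;print(np.round(o[::3],1).tolist())
    for k in(1,2,3):
        a=np.polyfit(o[:,0],o[:,k],1);print(a, np.degrees(np.arctan(a[0])))
```

```text
w
-0.005 15 [0.4233 0.4354 0.4286 0.0535]
0.01 55 [0.4233 0.4409 0.4304 0.0531]
0.025 58 [0.4235 0.4408 0.4304 0.0532]
0.04 51 [0.4225 0.4388 0.4305 0.0542]
0.055 76 [0.4225 0.4393 0.431  0.0592]
0.07 77 [0.4227 0.4395 0.4311 0.0593]
0.085 76 [0.4228 0.4396 0.4313 0.0596]
0.1 79 [0.423  0.4407 0.4313 0.0594]
0.115 74 [0.4232 0.4396 0.4326 0.0536]
0.13 66 [0.421  0.4393 0.4327 0.0531]
0.145 72 [0.4213 0.4394 0.4328 0.0534]
0.16 71 [0.4264 0.4395 0.4329 0.0534]
0.175 65 [0.4282 0.4409 0.4346 0.0535]
0.19 80 [0.4283 0.4412 0.435  0.0572]
0.205 8 [0.4303 0.4382 0.4342 0.0577]
[[-60.0, 626.0, 632.3, 639.6], [-30.0, 629.0, 635.7, 643.8], [0.0, 634.5, 640.4, 646.5], [30.0, 635.8, 643.2, 649.8], [60.0, 638.9, 646.2, 653.8], [90.0, 642.4, 648.7, 656.2], [120.0, 645.4, 652.2, 659.3], [150.0, 648.7, 655.5, 662.8], [180.0, 652.1, 658.0, 666.3], [210.0, 655.3, 661.6, 669.8], [240.0, 658.8, 665.6, 673.0]]
[1.04635965e-01 6.33239278e+02] 5.973461930079736
[1.05732719e-01 6.39576440e+02] 6.035613659308585
[1.09819137e-01 6.46643627e+02] 6.267059466854611
t
-0.005 14 [0.4227 0.4348 0.4288 0.0515]
0.0
[... 272 characters left out ...]
9 [0.4267 0.4389 0.4328 0.0518]
0.13 20 [0.4204 0.4386 0.4325 0.052 ]
0.145 17 [0.4291 0.4413 0.4351 0.0523]
0.16 20 [0.4288 0.441  0.435  0.0521]
0.175 20 [0.4286 0.4409 0.4347 0.0506]
0.19 17 [0.4285 0.4406 0.4344 0.0556]
[[-60.0, 627.6, 633.8, 640.5], [-30.0, 633.0, 638.2, 643.1], [0.0, 633.7, 640.2, 646.6], [30.0, 639.3, 645.2, 648.9], [60.0, 641.0, 648.1, 654.6], [90.0, 644.2, 650.6, 657.5], [120.0, 647.3, 656.6, 676.9], [150.0, 650.5, 658.0, 662.7], [180.0, 653.3, 658.9, 666.0], [210.0, 658.1, 664.7, 670.8], [240.0, 661.3, 668.2, 674.4]]
[1.11289208e-01 6.34696810e+02] 6.350271298853169
[1.10936291e-01 6.40884768e+02] 6.330297233320244
[1.09785488e-01 6.47491883e+02] 6.2651545030605735
```

Emit:
play_rows(
  plan=[
    {"slide": [-0.08, 0.02, -0.5], "rot": [0, 0, -0.011], "fingers": 1},
    {"slide": [-0.08, 0.02, -0.5], "rot": [0, 0, -0.011], "fingers": 1},
    {"slide": [-0.08, 0.02, -0.5], "rot": [0, 0, 0], "fingers": 1},
    {"slide": [-0.08, 0.03, -0.5], "rot": [0, 0, 0], "fingers": 1},
    {"slide": [0, 0, -0.5], "rot": [0, 0, 0], "fingers": 1},
    {"slide": [0, 0, -0.4], "rot": [0, 0, 0], "fingers": 1},
    {"slide": [0, 0, 0], "rot": [0, 0, 0], "fingers": 1},
    {"slide": [0, 0, 0], "rot": [0, 0, 0], "fingers": 1},
  ],
)

```text
t: 2.78
tool_pos: [0.4342, 0.0928, 0.1123]
eef_rot: [[0.026, 1.0, 0.001], [1.0, -0.026, 0.001], [0.001, 0.001, -1.0]]
wrist_force: [-0.4, 0.4, -0.3]
gripper_width: 0.0853
grasp_force: 0.0
```

Emit:
play_rows(
  plan=[
    {"slide": [-0.02, 0.01, -0.3], "rot": [0, 0, 0], "fingers": 1},
    {"slide": [0, 0, -0.3], "rot": [0, 0, 0], "fingers": 1},
    {"slide": [0, 0, -0.25], "rot": [0, 0, 0], "fingers": 1},
    {"slide": [0, 0, 0], "rot": [0, 0, 0], "fingers": 1},
    {"slide": [0, 0, 0], "rot": [0, 0, 0], "fingers": -1},
    {"slide": [0, 0, 0], "rot": [0, 0, 0], "fingers": -1},
    {"slide": [0, 0, 0], "rot": [0, 0, 0], "fingers": -1},
    {"slide": [0, 0, 0], "rot": [0, 0, 0], "fingers": -1},
    {"slide": [0, 0, 0], "rot": [0, 0, 0], "fingers": -1},
    {"slide": [0, 0, 0], "rot": [0, 0, 0], "fingers": -1},
  ],
)

```text
t: 4.03
tool_pos: [0.4317, 0.0934, 0.0272]
eef_rot: [[0.027, 1.0, 0.001], [1.0, -0.027, 0.001], [0.001, 0.001, -1.0]]
wrist_force: [-1.6, 0.2, 7.1]
gripper_width: 0.0169
grasp_force: 58.4
```

Emit:
play_rows(
  plan=[
    {"slide": [0, 0, 0.2], "rot": [0, 0, 0], "fingers": -1},
    {"slide": [0, 0, 0.4], "rot": [0, 0, 0], "fingers": -1},
    {"slide": [0, 0, 0.4], "rot": [0, 0, 0], "fingers": -1},
    {"slide": [0.25, -0.46, 0], "rot": [0, 0, -0.0132], "fingers": -1},
    {"slide": [0.25, -0.46, 0], "rot": [0, 0, -0.0132], "fingers": -1},
    {"slide": [0.25, -0.46, 0], "rot": [0, 0, -0.0132], "fingers": -1},
    {"slide": [0.25, -0.46, 0], "rot": [0, 0, -0.0132], "fingers": -1},
    {"slide": [0.26, -0.46, 0], "rot": [0, 0, 0], "fingers": -1},
    {"slide": [0, 0, 0], "rot": [0, 0, 0], "fingers": -1},
    {"slide": [0, 0, 0], "rot": [0, 0, 0], "fingers": -1},
  ],
)

```text
t: 5.28
tool_pos: [0.5564, -0.1361, 0.1261]
eef_rot: [[0.11, 0.994, -0.002], [0.994, -0.11, 0.001], [0.001, -0.002, -1.0]]
wrist_force: [0.2, 0.9, -1.9]
gripper_width: 0.0171
grasp_force: 58.8
```

Run:
```python
from h import *
s=sense();print(s['tool_pos'],s['eef_rot'][:,0],s['wrist_force'],s['ft_torque'])
p,d=grab_frame("top");np.save("top1.npy",d)
cv2.imwrite("pics/t1.png",cv2.resize(p[145:245,225:355],None,fx=6,fy=6,interpolation=cv2.INTER_CUBIC))
```

```text
[ 0.55642084 -0.1360933   0.12608901] [0.11003986 0.99392652 0.00113837] [ 0.20947425  0.86468403 -1.88742847] [ 0.06860264  0.02100297 -0.0473819 ]
```

View pics/t1.png

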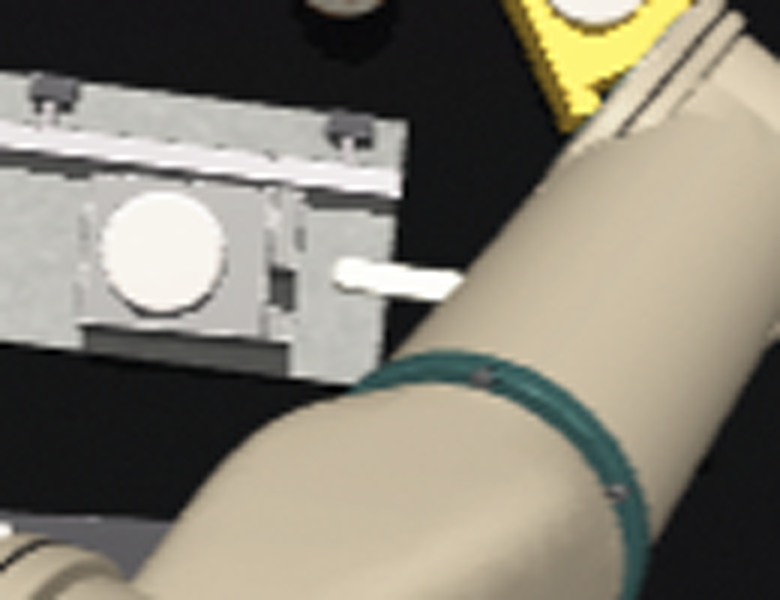

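Run:
```python
from h import *
P=cloud("top",np.load("top1.npy"));X,Y,Z=P[...,0],P[...,1],P[...,2]
m=(Z>.12)&(Z<.175);m[:, :275]=0;m[:,310:]=0;m[:180]=0;m[205:]=0
for y0 in np.arange(-.09,-.01,.01):
    k=m&(abs(Y-y0)<.005)
    if k.sum():print(round(y0,3),k.sum(),X[k].min(),X[k].max(),Y[k].max(),np.median(Z[k]))
# notch: low points inside the carrier outline
c=(X>.53)&(X<.64)&(Y>-.03)&(Y<.11)&(Z>.04)&(Z<.056)
n=(Z<.035)&(Z>.0)&(X>.55)&(X<.62)&(Y>-.02)&(Y<.01)
v,u=np.where(n);print(list(zip(u,v,np.round(X[n],3),np.round(Y[n],3),np.round(Z[n],3)))[:40])
w=np.load("w1.npz");P=cloud("",w["d"],dict(camera_matrix=w["K"],T=w["T"]));X,Y,Z=P[...,0],P[...,1],P[...,2]
for y0 in np.arange(-.02,.012,.004):
    k=(abs(Y-y0)<.002)&(X>.53)&(X<.65);h=k&(Z>.042)
    xs=np.sort(X[h]);g=np.diff(xs);i=g.argmax() if len(g) else 0
    if len(g):print("w",round(y0,3),len(xs),xs[0],xs[-1],"gap",xs[i],xs[i+1])
```

```text
-0.09 2 0.5661047681646498 0.5689256152423152 -0.0873841632694457 0.1515727521976118
-0.08 21 0.5555838184731339 0.5692526163249539 -0.07592452326370486 0.15176056938827687
-0.07 17 0.5571077097458412 0.5689785059228921 -0.06503404821917996 0.15043628382148722
-0.06 21 0.5578234228205232 0.5717856575108311 -0.05635698384420091 0.15042326825341723
-0.05 20 0.5587183383914468 0.5714427541261321 -0.04504033820937283 0.15056344816459855
-0.04 19 0.5598383358234618 0.5734786349567489 -0.036122514190932146 0.1542272054289202
-0.03 9 0.5616417748902283 0.573565054521386 -0.030734887585306618 0.1539546415276727
[(np.int64(270), np.int64(190), np.float64(0.584), np.float64(-0.004), np.float64(0.032)), (np.int64(271), np.int64(190), np.float64(0.585), np.float64(-0.007), np.float64(0.031)), (np.int64(272), np.int64(190), np.float64(0.585), np.float64(-0.01), np.float64(0.031)), (np.int64(273), np.int64(190), np.float64(0.585), np.float64(-0.013), np.float64(0.032)), (np.int64(270), np.int64(191), np.float64(0.585), np.float64(-0.005), np.float64(0.007)), (np.int64(271), np.int64(191), np.float
[... 3043 characters left out ...]
201), np.float64(0.553), np.float64(-0.018), np.float64(0.006))]
w -0.016 15 0.584821298147964 0.6240150617084946 gap 0.584821298147964 0.5920711080140855
w -0.012 56 0.5454747721355652 0.6238888488503898 gap 0.5575515647962703 0.5829003558855297
w -0.008 78 0.545248316128304 0.6249658623094797 gap 0.5578179105332649 0.5831481987451508
w -0.004 74 0.5453436482810663 0.6247446574251356 gap 0.5593476910333417 0.5833620049847398
w 0.0 74 0.5457681776305847 0.6241413074573524 gap 0.5593522312944511 0.5730682182687483
w 0.004 94 0.5463425525056775 0.6252674811211509 gap 0.5884452447796855 0.5903131785477024
w 0.008 101 0.5463143093286875 0.6254430625219932 gap 0.623015458637985 0.6252365194363101
```

Emit:
play_rows(
  plan=[
    {"slide": [0.01, 0, -0.4], "rot": [0, 0, 0], "fingers": -1},
    {"slide": [0, 0, -0.4], "rot": [0, 0, 0], "fingers": -1},
    {"slide": [0, 0, -0.27], "rot": [0, 0, 0], "fingers": -1},
    {"slide": [0, 0, 0], "rot": [0, 0, 0], "fingers": -1},
    {"slide": [0.01, 0.1, 0], "rot": [0, 0, 0], "fingers": -1},
    {"slide": [0.01, 0.1, 0], "rot": [0, 0, 0], "fingers": -1},
    {"slide": [0, 0.02, 0], "rot": [0, 0, 0], "fingers": -1},
    {"slide": [0, 0, 0], "rot": [0, 0, 0], "fingers": -1},
  ],
)

```text
t: 6.32
tool_pos: [0.5608, -0.1142, 0.0201]
eef_rot: [[0.109, 0.994, 0.001], [0.994, -0.109, -0.0], [0.0, 0.001, -1.0]]
wrist_force: [0.1, 0.2, -0.5]
gripper_width: 0.0174
grasp_force: 58.8
```

Run:
```python
from h import *
s=sense();print(s['tool_pos'],s['eef_rot'][:,0],s['wrist_force'],s['ft_torque'])
p,d=grab_frame("top");np.save("top2.npy",d)
cv2.imwrite("pics/t2.png",cv2.resize(p[160:220,230:310],None,fx=8,fy=8,interpolation=cv2.INTER_CUBIC))
```

```text
[ 0.56075016 -0.11424437  0.02012115] [1.08569613e-01 9.94088845e-01 8.55260548e-05] [ 0.13372565  0.19548145 -0.48671167] [-0.05023232 -0.01131335 -0.03162567]
```

View pics/t2.png

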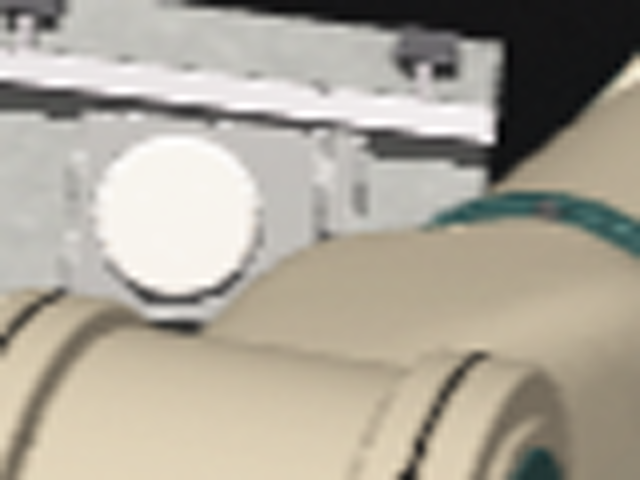

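The arm hides the toe in this top view. The carrier has not moved and there is no contact force. By the numbers the toe is centred in the notch, so I'll creep forward.

Emit:
play_rows(
  plan=[
    {"slide": [0.002, 0.02, 0], "rot": [0, 0, 0], "fingers": -1},
    {"slide": [0.002, 0.02, 0], "rot": [0, 0, 0], "fingers": -1},
    {"slide": [0.002, 0.02, 0], "rot": [0, 0, 0], "fingers": -1},
  ],
)

```text
t: 6.75
tool_pos: [0.5609, -0.1086, 0.0195]
eef_rot: [[0.11, 0.994, -0.0], [0.994, -0.11, 0.0], [0.0, -0.0, -1.0]]
wrist_force: [0.6, -0.1, -1.2]
gripper_width: 0.0176
grasp_force: 58.8
```

Run:
```python
from h import *
c=camera_info("wrist");p,d=grab_frame("wrist")
np.savez("w2.npz",p=p,d=d,K=c["camera_matrix"],T=c["T"])
cv2.imwrite("pics/w2.png",p)
```

```text
(no output)
```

View pics/w2.png

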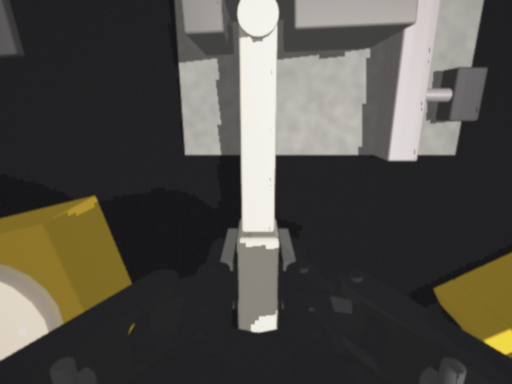

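The toe (258,15) sits between the notch walls (about 223 and 285). Now I'll press sideways towards the fence with a little feed.

Emit:
play_rows(
  plan=[
    {"slide": [0.012, 0.019, 0], "rot": [0, 0, 0], "fingers": -1},
    {"slide": [0.012, 0.019, 0], "rot": [0, 0, 0], "fingers": -1},
    {"slide": [0.012, 0.019, 0], "rot": [0, 0, 0], "fingers": -1},
  ],
)

```text
t: 7.18
tool_pos: [0.5643, -0.1038, 0.0196]
eef_rot: [[0.11, 0.994, -0.0], [0.994, -0.11, -0.001], [-0.001, -0.0, -1.0]]
wrist_force: [-1.8, -2.5, 0.4]
gripper_width: 0.0173
grasp_force: 58.8
```

Emit:
play_rows(
  plan=[
    {"slide": [0.012, 0.019, 0], "rot": [0, 0, 0], "fingers": -1},
    {"slide": [0.012, 0.019, 0], "rot": [0, 0, 0], "fingers": -1},
    {"slide": [0.012, 0.019, 0], "rot": [0, 0, 0], "fingers": -1},
  ],
)

```text
t: 7.55
tool_pos: [0.5682, -0.0971, 0.0195]
eef_rot: [[0.109, 0.994, -0.0], [0.994, -0.109, 0.0], [0.0, -0.0, -1.0]]
wrist_force: [-0.2, -3.2, -1.9]
gripper_width: 0.0167
grasp_force: 58.8
```

Emit:
play_rows(
  plan=[
    {"slide": [0.016, 0.008, 0], "rot": [0, 0, 0], "fingers": -1},
    {"slide": [0.016, 0.008, 0], "rot": [0, 0, 0], "fingers": -1},
  ],
)

```text
t: 7.8
tool_pos: [0.5711, -0.0957, 0.0195]
eef_rot: [[0.109, 0.994, -0.001], [0.994, -0.109, 0.0], [-0.0, -0.001, -1.0]]
wrist_force: [-1.9, -2.3, -0.5]
gripper_width: 0.0173
grasp_force: 58.8
```

Emit:
play_rows(
  plan=[
    {"slide": [0.011, 0.009, 0], "rot": [0, 0, 0], "fingers": -1},
    {"slide": [0.011, 0.009, 0], "rot": [0, 0, 0], "fingers": -1},
  ],
)

```text
t: 8.05
tool_pos: [0.5735, -0.0939, 0.0195]
eef_rot: [[0.11, 0.994, -0.0], [0.994, -0.11, 0.0], [0.0, -0.0, -1.0]]
wrist_force: [-2.0, -3.1, -1.4]
gripper_width: 0.0173
grasp_force: 58.8
```

Emit:
play_rows(
  plan=[
    {"slide": [0.011, 0.009, 0], "rot": [0, 0, 0], "fingers": -1},
    {"slide": [0.006, 0.009, 0], "rot": [0, 0, 0], "fingers": -1},
  ],
)

```text
t: 8.3
tool_pos: [0.5748, -0.0921, 0.0195]
eef_rot: [[0.109, 0.994, -0.001], [0.994, -0.109, 0.0], [0.0, -0.001, -1.0]]
wrist_force: [-2.7, -2.8, -0.4]
gripper_width: 0.0168
grasp_force: 58.9
```

Emit:
play_rows(
  plan=[
    {"slide": [0.006, 0.015, 0], "rot": [0, 0, 0], "fingers": -1},
    {"slide": [0.006, 0.015, 0], "rot": [0, 0, 0], "fingers": -1},
  ],
)

```text
t: 8.55
tool_pos: [0.5753, -0.0893, 0.0194]
eef_rot: [[0.109, 0.994, -0.002], [0.994, -0.109, 0.0], [-0.0, -0.002, -1.0]]
wrist_force: [-4.0, -4.1, -0.2]
gripper_width: 0.0175
grasp_force: 59.0
```

Emit:
play_rows(
  plan=[
    {"slide": [0.003, 0.02, 0], "rot": [0, 0, 0], "fingers": -1},
    {"slide": [0.003, 0.02, 0], "rot": [0, 0, 0], "fingers": -1},
    {"slide": [0.003, 0.02, 0], "rot": [0, 0, 0], "fingers": -1},
  ],
)

```text
t: 8.93
tool_pos: [0.5758, -0.0846, 0.0195]
eef_rot: [[0.11, 0.994, -0.002], [0.994, -0.11, -0.002], [-0.002, -0.002, -1.0]]
wrist_force: [-5.5, -5.5, 0.2]
gripper_width: 0.017
grasp_force: 59.0
```

Emit:
play_rows(
  plan=[
    {"slide": [0.002, 0.02, 0], "rot": [0, 0, 0], "fingers": -1},
    {"slide": [0.002, 0.02, 0], "rot": [0, 0, 0], "fingers": -1},
  ],
)

```text
t: 9.18
tool_pos: [0.5762, -0.0806, 0.0194]
eef_rot: [[0.11, 0.994, -0.002], [0.994, -0.11, -0.002], [-0.002, -0.002, -1.0]]
wrist_force: [-5.4, -6.0, 1.2]
gripper_width: 0.0171
grasp_force: 59.0
```

Run:
```python
from h import *
P=cloud("top",grab_frame("top")[1]);X,Y,Z=P[...,0],P[...,1],P[...,2]
th=np.radians(6.3);O=np.array([.6574,.1579])
xf=(X-O[0])*np.sin(th)+(Y-O[1])*np.cos(th);yf=-(X-O[0])*np.cos(th)+(Y-O[1])*np.sin(th)
c=(Z>.043)&(Z<.056)&(yf>-.005)&(yf<.05)&(xf>-.2)&(xf<.1)
r=[]
for x0 in np.arange(-.2,.0,.008):
    k=c&(abs(xf-x0)<.004)
    f=(Z>.022)&(Z<.031)&(abs(xf-x0)<.004)&(abs(yf)<.025)
    if k.sum()>2: print(round(x0,3),k.sum(),"side",yf[k].min(),"bar med",np.median(yf[f]),"face",yf[f].max()); r.append((x0,yf[k].min()))
print("x range",xf[c].min(),xf[c].max(),sense()['wrist_force'],sense()['tool_pos'])
```

```text
-0.152 19 side 0.005462979477063572 bar med -0.004316534220209663 face -0.0016655164296646412
-0.144 30 side 0.006566937780222645 bar med -0.003931295145187179 face -0.00044061924332920027
-0.136 31 side 0.00812173319327977 bar med -0.0030551749805686774 face 0.00026122849289118844
-0.128 35 side 0.005044104953197175 bar med -0.0018432305362210966 face 0.000985461157055615
-0.12 37 side 0.00604329727364533 bar med -0.0037935830451077263 face -0.0007434453297529703
-0.112 20 side 0.007767056860599421 bar med -0.0029898876893987066 face 0.0007953113277111828
-0.104 13 side 0.006410711716087798 bar med -0.0023760535527087012 face 0.0011174642359265668
-0.096 9 side 0.00581367213174497 bar med -0.004854187894040976 face -0.0008269054630031785
-0.088 8 side 0.007067492978367687 bar med -0.00429856134907864 face -0.0003021341111683999
-0.08 6 side 0.004638309357996018 bar med -0.0025799510277581547 face 0.001230778295531313
-0.072 10 side 0.006643519452124138 bar med -0.004552282890102954 face -0.0007619971192018033
-0.064 13 side 0.007449727481623543 bar med -0.002662491642141971 face 1.3907103369487084e-05
-0.056 26 side 0.005097515439441279 bar med -0.0024805603237006003 face 0.0011361063576729273
-0.048 33 side 0.006317764251380883 bar med -0.0016257454437859369 face -0.0010275300360402702
x range -0.15399667404798403 0.0927833658967489 [-4.96719467 -5.22207105  1.13929274] [ 0.57635861 -0.08013192  0.01944424]
```

The carrier is flat: its side is at about 6.2 mm along the whole length, and the nose is at x ≈ -45, before the mouth. Lateral press is about 4.4 N. I'll feed now.

Emit:
play_rows(
  plan=[
    {"slide": [0.001, 0.03, 0], "rot": [0, 0, 0], "fingers": -1},
    {"slide": [0.003, 0.03, 0], "rot": [0, 0, 0], "fingers": -1},
    {"slide": [0.003, 0.03, 0], "rot": [0, 0, 0], "fingers": -1},
    {"slide": [0.003, 0.03, 0], "rot": [0, 0, 0], "fingers": -1},
  ],
)

```text
t: 9.72
tool_pos: [0.5776, -0.0682, 0.0194]
eef_rot: [[0.11, 0.994, -0.002], [0.994, -0.11, -0.001], [-0.001, -0.002, -1.0]]
wrist_force: [-5.1, -5.4, -0.3]
gripper_width: 0.0172
grasp_force: 59.0
```

Emit:
play_rows(
  plan=[
    {"slide": [0.003, 0.03, 0], "rot": [0, 0, 0], "fingers": -1},
    {"slide": [0.003, 0.03, 0], "rot": [0, 0, 0], "fingers": -1},
    {"slide": [0.003, 0.03, 0], "rot": [0, 0, 0], "fingers": -1},
  ],
)

```text
t: 10.1
tool_pos: [0.5786, -0.0591, 0.0195]
eef_rot: [[0.11, 0.994, -0.002], [0.994, -0.11, -0.001], [-0.001, -0.002, -1.0]]
wrist_force: [-3.2, -5.1, -0.9]
gripper_width: 0.0172
grasp_force: 59.0
```

Emit:
play_rows(
  plan=[
    {"slide": [0.005, 0.03, 0], "rot": [0, 0, 0], "fingers": -1},
    {"slide": [0.004, 0.03, 0], "rot": [0, 0, 0], "fingers": -1},
    {"slide": [0.003, 0.03, 0], "rot": [0, 0, 0], "fingers": -1},
  ],
)

```text
t: 10.48
tool_pos: [0.5795, -0.0503, 0.0194]
eef_rot: [[0.11, 0.994, -0.002], [0.994, -0.11, -0.001], [-0.001, -0.002, -1.0]]
wrist_force: [-5.5, -5.7, -0.6]
gripper_width: 0.0178
grasp_force: 59.0
```

Emit:
play_rows(
  plan=[
    {"slide": [0.004, 0.03, 0], "rot": [0, 0, 0], "fingers": -1},
    {"slide": [0.003, 0.03, 0], "rot": [0, 0, 0], "fingers": -1},
    {"slide": [0.003, 0.03, 0], "rot": [0, 0, 0], "fingers": -1},
  ],
)

```text
t: 10.85
tool_pos: [0.5805, -0.0413, 0.0194]
eef_rot: [[0.11, 0.994, -0.002], [0.994, -0.11, -0.001], [-0.001, -0.002, -1.0]]
wrist_force: [-5.1, -5.7, -0.0]
gripper_width: 0.0166
grasp_force: 59.0
```

Emit:
play_rows(
  plan=[
    {"slide": [0.002, 0.03, 0], "rot": [0, 0, 0], "fingers": -1},
    {"slide": [0.003, 0.03, 0], "rot": [0, 0, 0], "fingers": -1},
    {"slide": [0.003, 0.03, 0], "rot": [0, 0, 0], "fingers": -1},
    {"slide": [0.004, 0.03, 0], "rot": [0, 0, 0], "fingers": -1},
  ],
)

```text
t: 11.35
tool_pos: [0.5819, -0.0291, 0.0194]
eef_rot: [[0.11, 0.994, -0.002], [0.994, -0.11, -0.001], [-0.001, -0.002, -1.0]]
wrist_force: [-4.0, -5.1, -0.2]
gripper_width: 0.0172
grasp_force: 59.0
```

Emit:
play_rows(
  plan=[
    {"slide": [0.003, 0.03, 0], "rot": [0, 0, 0], "fingers": -1},
    {"slide": [0.003, 0.03, 0], "rot": [0, 0, 0], "fingers": -1},
    {"slide": [0.004, 0.03, 0], "rot": [0, 0, 0], "fingers": -1},
    {"slide": [0.003, 0.03, 0], "rot": [0, 0, 0], "fingers": -1},
  ],
)

```text
t: 11.85
tool_pos: [0.5832, -0.0171, 0.0195]
eef_rot: [[0.11, 0.994, -0.002], [0.994, -0.11, -0.001], [-0.001, -0.002, -1.0]]
wrist_force: [-3.6, -5.2, 0.5]
gripper_width: 0.0173
grasp_force: 59.0
```

Emit:
play_rows(
  plan=[
    {"slide": [0.004, 0.03, 0], "rot": [0, 0, 0], "fingers": -1},
    {"slide": [0.004, 0.03, 0], "rot": [0, 0, 0], "fingers": -1},
    {"slide": [0.003, 0.03, 0], "rot": [0, 0, 0], "fingers": -1},
    {"slide": [0.004, 0.03, 0], "rot": [0, 0, 0], "fingers": -1},
  ],
)

```text
t: 12.35
tool_pos: [0.5845, -0.0052, 0.0194]
eef_rot: [[0.11, 0.994, -0.002], [0.994, -0.11, -0.001], [-0.001, -0.002, -1.0]]
wrist_force: [-4.6, -5.8, 0.5]
gripper_width: 0.0168
grasp_force: 59.0
```

Emit:
play_rows(
  plan=[
    {"slide": [0.003, 0.03, 0], "rot": [0, 0, 0], "fingers": -1},
    {"slide": [0.003, 0.03, 0], "rot": [0, 0, 0], "fingers": -1},
    {"slide": [0.004, 0.03, 0], "rot": [0, 0, 0], "fingers": -1},
    {"slide": [0.003, 0.03, 0], "rot": [0, 0, 0], "fingers": -1},
  ],
)

```text
t: 12.85
tool_pos: [0.5858, 0.0068, 0.0194]
eef_rot: [[0.11, 0.994, -0.002], [0.994, -0.11, -0.001], [-0.001, -0.002, -1.0]]
wrist_force: [-4.3, -5.6, 0.3]
gripper_width: 0.0172
grasp_force: 59.0
```

Steady at about 3.8 N. I'll continue towards the plate.

Emit:
play_rows(
  plan=[
    {"slide": [0.003, 0.03, 0], "rot": [0, 0, 0], "fingers": -1},
    {"slide": [0.004, 0.03, 0], "rot": [0, 0, 0], "fingers": -1},
    {"slide": [0.003, 0.03, 0], "rot": [0, 0, 0], "fingers": -1},
    {"slide": [0.003, 0.03, 0], "rot": [0, 0, 0], "fingers": -1},
    {"slide": [0.003, 0.03, 0], "rot": [0, 0, 0], "fingers": -1},
  ],
)

```text
t: 13.48
tool_pos: [0.5875, 0.0219, 0.0194]
eef_rot: [[0.11, 0.994, -0.002], [0.994, -0.11, -0.001], [-0.001, -0.002, -1.0]]
wrist_force: [-4.5, -6.0, 0.8]
gripper_width: 0.017
grasp_force: 59.0
```

Emit:
play_rows(
  plan=[
    {"slide": [0.004, 0.03, 0], "rot": [0, 0, 0], "fingers": -1},
    {"slide": [0.003, 0.03, 0], "rot": [0, 0, 0], "fingers": -1},
    {"slide": [0.003, 0.03, 0], "rot": [0, 0, 0], "fingers": -1},
    {"slide": [0.003, 0.03, 0], "rot": [0, 0, 0], "fingers": -1},
    {"slide": [0.004, 0.03, 0], "rot": [0, 0, 0], "fingers": -1},
  ],
)

```text
t: 14.1
tool_pos: [0.5891, 0.037, 0.0194]
eef_rot: [[0.11, 0.994, -0.002], [0.994, -0.11, -0.001], [-0.001, -0.002, -1.0]]
wrist_force: [-4.3, -5.3, 0.5]
gripper_width: 0.0173
grasp_force: 59.0
```

Emit:
play_rows(
  plan=[
    {"slide": [0.003, 0.03, 0], "rot": [0, 0, 0], "fingers": -1},
    {"slide": [0.004, 0.03, 0], "rot": [0, 0, 0], "fingers": -1},
    {"slide": [0.003, 0.03, 0], "rot": [0, 0, 0], "fingers": -1},
    {"slide": [0.003, 0.03, 0], "rot": [0, 0, 0], "fingers": -1},
    {"slide": [0.004, 0.03, 0], "rot": [0, 0, 0], "fingers": -1},
  ],
)

```text
t: 14.72
tool_pos: [0.5906, 0.0499, 0.0195]
eef_rot: [[0.11, 0.994, -0.003], [0.994, -0.11, -0.004], [-0.004, -0.002, -1.0]]
wrist_force: [-5.6, -11.1, 0.9]
gripper_width: 0.0168
grasp_force: 59.2
```

Emit:
play_rows(
  plan=[
    {"slide": [0.003, 0.03, 0], "rot": [0, 0, 0], "fingers": -1},
    {"slide": [0.003, 0.03, 0], "rot": [0, 0, 0], "fingers": -1},
  ],
)

```text
t: 14.98
tool_pos: [0.591, 0.0547, 0.0195]
eef_rot: [[0.112, 0.994, -0.003], [0.994, -0.112, -0.005], [-0.005, -0.002, -1.0]]
wrist_force: [-5.8, -10.4, 2.3]
gripper_width: 0.0172
grasp_force: 59.2
```

Emit:
play_rows(
  plan=[
    {"slide": [0.001, 0.02, 0], "rot": [0, 0, 0], "fingers": -1},
    {"slide": [0.002, 0.02, 0], "rot": [0, 0, 0], "fingers": -1},
    {"slide": [0.002, 0.02, 0], "rot": [0, 0, 0], "fingers": -1},
    {"slide": [0.002, 0.02, 0], "rot": [0, 0, 0], "fingers": -1},
  ],
)

```text
t: 15.48
tool_pos: [0.5918, 0.063, 0.0195]
eef_rot: [[0.111, 0.994, -0.003], [0.994, -0.111, -0.004], [-0.005, -0.002, -1.0]]
wrist_force: [-4.0, -10.6, 1.4]
gripper_width: 0.0172
grasp_force: 59.2
```

Emit:
play_rows(
  plan=[
    {"slide": [0.002, 0.015, 0], "rot": [0, 0, 0], "fingers": -1},
    {"slide": [0.002, 0.015, 0], "rot": [0, 0, 0], "fingers": -1},
  ],
)

```text
t: 15.72
tool_pos: [0.5922, 0.0659, 0.0195]
eef_rot: [[0.111, 0.994, -0.003], [0.994, -0.111, -0.004], [-0.005, -0.002, -1.0]]
wrist_force: [-5.2, -10.6, 1.5]
gripper_width: 0.0169
grasp_force: 59.2
```

Emit:
play_rows(
  plan=[
    {"slide": [0.002, 0.015, 0], "rot": [0, 0, 0], "fingers": -1},
    {"slide": [0.001, 0.015, 0], "rot": [0, 0, 0], "fingers": -1},
  ],
)

```text
t: 15.98
tool_pos: [0.5925, 0.0689, 0.0195]
eef_rot: [[0.112, 0.994, -0.003], [0.994, -0.112, -0.004], [-0.005, -0.002, -1.0]]
wrist_force: [-4.7, -10.8, 1.5]
gripper_width: 0.0173
grasp_force: 59.2
```

Emit:
play_rows(
  plan=[
    {"slide": [0.002, 0.015, 0], "rot": [0, 0, 0], "fingers": -1},
    {"slide": [0.001, 0.015, 0], "rot": [0, 0, 0], "fingers": -1},
  ],
)

```text
t: 16.23
tool_pos: [0.5928, 0.0719, 0.0195]
eef_rot: [[0.112, 0.994, -0.003], [0.994, -0.112, -0.004], [-0.005, -0.002, -1.0]]
wrist_force: [-5.0, -10.3, 1.7]
gripper_width: 0.0172
grasp_force: 59.2
```

Emit:
play_rows(
  plan=[
    {"slide": [0.002, 0.015, 0], "rot": [0, 0, 0], "fingers": -1},
    {"slide": [0.001, 0.015, 0], "rot": [0, 0, 0], "fingers": -1},
  ],
)

```text
t: 16.48
tool_pos: [0.593, 0.0736, 0.0196]
eef_rot: [[0.112, 0.994, -0.003], [0.994, -0.112, -0.006], [-0.006, -0.002, -1.0]]
wrist_force: [-5.7, -14.5, 2.8]
gripper_width: 0.0172
grasp_force: 59.3
```

Emit:
play_rows(
  plan=[
    {"slide": [0.002, 0.015, 0], "rot": [0, 0, 0], "fingers": -1},
    {"slide": [0.001, 0.015, 0], "rot": [0, 0, 0], "fingers": -1},
  ],
)

```text
t: 16.73
tool_pos: [0.593, 0.0737, 0.0197]
eef_rot: [[0.113, 0.994, -0.003], [0.993, -0.113, -0.009], [-0.01, -0.002, -1.0]]
wrist_force: [-8.9, -19.2, 3.0]
gripper_width: 0.0173
grasp_force: 59.5
```

The nose has met the pins, with a push of about 20 N, which I reckon puts about 14 N on the backstop. I'll ease the lateral press a little and hold.

Emit:
play_rows(
  plan=[
    {"slide": [-0.008, -0.001, 0], "rot": [0, 0, 0], "fingers": -1},
    {"slide": [0, 0, 0], "rot": [0, 0, 0], "fingers": -1},
  ],
)

```text
t: 16.98
tool_pos: [0.5928, 0.0737, 0.0198]
eef_rot: [[0.114, 0.993, -0.002], [0.993, -0.114, -0.009], [-0.009, -0.001, -1.0]]
wrist_force: [-7.0, -17.5, 3.3]
gripper_width: 0.0174
grasp_force: 59.4
```

Emit:
play_rows(
  plan=[
    {"slide": [0, 0, 0], "rot": [0, 0, 0], "fingers": -1},
  ],
)

```text
t: 17.1
tool_pos: [0.5928, 0.0737, 0.0198]
eef_rot: [[0.114, 0.993, -0.002], [0.993, -0.114, -0.009], [-0.009, -0.001, -1.0]]
wrist_force: [-6.6, -16.9, 3.0]
gripper_width: 0.0173
grasp_force: 59.4
```

Emit:
play_rows(
  plan=[
    {"slide": [-0.012, -0.01, 0], "rot": [0, 0, 0], "fingers": -1},
    {"slide": [-0.012, -0.012, 0], "rot": [0, 0, 0], "fingers": -1},
    {"slide": [-0.012, -0.02, 0], "rot": [0, 0, 0], "fingers": -1},
    {"slide": [-0.008, -0.03, 0], "rot": [0, 0, 0], "fingers": -1},
  ],
)

```text
t: 17.6
tool_pos: [0.5911, 0.0736, 0.0198]
eef_rot: [[0.112, 0.994, 0.003], [0.994, -0.112, -0.001], [-0.0, 0.003, -1.0]]
wrist_force: [-0.3, -1.4, -1.6]
gripper_width: 0.0171
grasp_force: 58.8
```

Emit:
play_rows(
  plan=[
    {"slide": [-0.01, -0.1, 0], "rot": [0, 0, 0], "fingers": -1},
    {"slide": [-0.02, -0.2, 0], "rot": [0, 0, 0], "fingers": -1},
    {"slide": [-0.02, -0.2, 0], "rot": [0, 0, 0], "fingers": -1},
    {"slide": [0, 0, 0.4], "rot": [0, 0, 0], "fingers": -1},
    {"slide": [0, 0, 0.4], "rot": [0, 0, 0], "fingers": -1},
    {"slide": [0, 0, 0.4], "rot": [0, 0, 0], "fingers": -1},
    {"slide": [0, 0, 0], "rot": [0, 0, 0], "fingers": -1},
    {"slide": [0, 0, 0], "rot": [0, 0, 0], "fingers": -1},
  ],
)

```text
t: 18.6
tool_pos: [0.5842, 0.0241, 0.1391]
eef_rot: [[0.11, 0.994, -0.001], [0.994, -0.11, 0.001], [0.001, -0.001, -1.0]]
wrist_force: [0.3, -0.6, -2.0]
gripper_width: 0.0168
grasp_force: 58.9
```

Run:
```python
from h import *
s=sense();print(s['tool_pos'],np.round(s['eef_rot'],3).tolist())
c=camera_info("wrist");p,d=grab_frame("wrist");np.savez("w3.npz",p=p,d=d,K=c["camera_matrix"],T=c["T"])
cv2.imwrite("pics/w3.png",p)
P=cloud("",d,c);X,Y,Z=P[...,0],P[...,1],P[...,2]
# stick in tool frame
q=(P-s['tool_pos'])@s['eef_rot']
m=(q[...,2]>-.06)&(q[...,2]<0.0)&(abs(q[...,1])<.02)&(q[...,0]>-.02)&(q[...,0]<.13)
for x0 in np.arange(.02,.12,.01):
    k=m&(abs(q[...,0]-x0)<.005)
    if k.sum():print(round(x0,3),k.sum(),np.round([q[k][:,1].min(),q[k][:,1].max(),np.median(q[k][:,2]),q[k][:,0].max()],4))
print("tip",np.nanmax(q[...,0][m]))
w=np.load("w2.npz")
```

```text
[0.58422337 0.02410489 0.1391186 ] [[0.11, 0.994, -0.001], [0.994, -0.11, 0.001], [0.001, -0.001, -1.0]]
0.02 1076 [-0.0097  0.0082 -0.0266  0.025 ]
0.03 717 [-0.0078  0.006  -0.0259  0.035 ]
0.04 788 [-0.0077  0.0063 -0.0259  0.045 ]
0.05 837 [-0.0076  0.0061 -0.0258  0.055 ]
0.06 887 [-0.0078  0.0062 -0.0259  0.0649]
0.07 971 [-0.0077  0.0062 -0.0259  0.0748]
0.08 1031 [-0.0078  0.0063 -0.0259  0.085 ]
0.09 1177 [-0.0078  0.0062 -0.026   0.095 ]
0.1 1350 [-0.0077  0.0062 -0.0308  0.105 ]
0.11 60 [-0.0068  0.0049 -0.0304  0.1058]
tip 0.10582670559483613
```

View pics/w3.png

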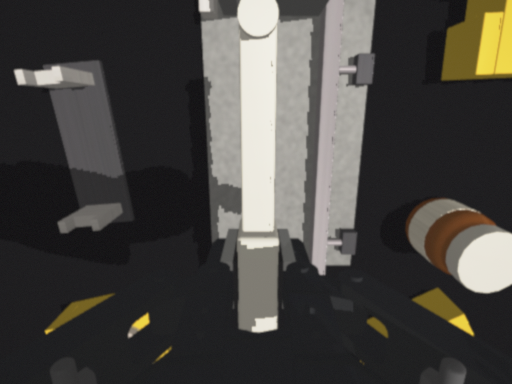

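Emit:
play_rows(
  plan=[
    {"slide": [-0.38, 0.17, 0], "rot": [0, 0, 0.013], "fingers": -1},
    {"slide": [-0.38, 0.17, 0], "rot": [0, 0, 0.013], "fingers": -1},
    {"slide": [-0.38, 0.17, 0], "rot": [0, 0, 0.013], "fingers": -1},
    {"slide": [-0.38, 0.18, 0], "rot": [0, 0, 0.014], "fingers": -1},
    {"slide": [0, 0, -0.3], "rot": [0, 0, 0], "fingers": -1},
    {"slide": [0, 0, 0], "rot": [0, 0, 0], "fingers": -1},
    {"slide": [0, 0, 0], "rot": [0, 0, 0], "fingers": -1},
    {"slide": [0, 0, 0], "rot": [0, 0, 0], "fingers": -1},
  ],
)

```text
t: 19.65
tool_pos: [0.4337, 0.0932, 0.11]
eef_rot: [[0.027, 1.0, 0.001], [1.0, -0.027, -0.0], [0.0, 0.001, -1.0]]
wrist_force: [-0.4, 0.0, -1.4]
gripper_width: 0.0172
grasp_force: 59.0
```

Run:
```python
from h import *
p,d=grab_frame("top");P=cloud("top",d);X,Y,Z=P[...,0],P[...,1],P[...,2]
th=np.radians(6.3);O=np.array([.6574,.1579])
xf=(X-O[0])*np.sin(th)+(Y-O[1])*np.cos(th);yf=-(X-O[0])*np.cos(th)+(Y-O[1])*np.sin(th)
Q=np.stack([xf,yf,Z],-1)
print(rect(Q,.043,.056,-.03,.116,0,.1)) 
print(sense()['tool_pos'],sense()['eef_rot'][:,0])
```

```text
(np.int64(577), [[-0.5, 7.0], [114.5, 5.699999809265137], [115.4000015258789, 85.9000015258789], [0.5, 87.19999694824219]], array([ 80.2, 114.9]), 89.32, np.float64(0.05027877484236476))
[0.4336197  0.09332616 0.11004966] [2.71587491e-02 9.99631108e-01 2.24504179e-04]
```

Emit:
play_rows(
  plan=[
    {"slide": [-0.018, 0, -0.3], "rot": [0, 0, 0], "fingers": -1},
    {"slide": [0, 0, -0.25], "rot": [0, 0, 0], "fingers": -1},
    {"slide": [0, 0, -0.2], "rot": [0, 0, 0], "fingers": -1},
    {"slide": [0, 0, 0], "rot": [0, 0, 0], "fingers": -1},
    {"slide": [0, 0, -0.06], "rot": [0, 0, 0], "fingers": -1},
    {"slide": [0, 0, 0], "rot": [0, 0, 0], "fingers": -1},
  ],
)

```text
t: 20.45
tool_pos: [0.4314, 0.0937, 0.0289]
eef_rot: [[0.026, 1.0, 0.001], [1.0, -0.026, 0.0], [0.0, 0.001, -1.0]]
wrist_force: [-0.3, -0.2, -1.2]
gripper_width: 0.0172
grasp_force: 59.0
```

Emit:
play_rows(
  plan=[
    {"slide": [0, 0, -0.01], "rot": [0, 0, 0], "fingers": -1},
    {"slide": [0, 0, -0.007], "rot": [0, 0, 0], "fingers": -1},
    {"slide": [0, 0, 0], "rot": [0, 0, 0], "fingers": -1},
  ],
)

```text
t: 20.82
tool_pos: [0.4313, 0.0938, 0.0273]
eef_rot: [[0.026, 1.0, 0.001], [1.0, -0.026, 0.001], [0.001, 0.001, -1.0]]
wrist_force: [0.0, 0.4, 4.2]
gripper_width: 0.0171
grasp_force: 59.7
```

Resting on the cradles. I'll release, back off and check.

Emit:
play_rows(
  plan=[
    {"slide": [0, 0, 0], "rot": [0, 0, 0], "fingers": 1},
    {"slide": [0, 0, 0], "rot": [0, 0, 0], "fingers": 1},
    {"slide": [0, 0, 0], "rot": [0, 0, 0], "fingers": 1},
    {"slide": [0, 0, 0], "rot": [0, 0, 0], "fingers": 1},
    {"slide": [0, 0, 0], "rot": [0, 0, 0], "fingers": 1},
    {"slide": [0, 0, 0.3], "rot": [0, 0, 0], "fingers": 1},
    {"slide": [0, 0, 0.5], "rot": [0, 0, 0], "fingers": 1},
    {"slide": [0, 0, 0.5], "rot": [0, 0, 0], "fingers": 1},
    {"slide": [0, 0, 0.5], "rot": [0, 0, 0], "fingers": 1},
    {"slide": [0, 0, 0.5], "rot": [0, 0, 0], "fingers": 1},
  ],
)

```text
t: 22.08
tool_pos: [0.4306, 0.0936, 0.2584]
eef_rot: [[0.027, 1.0, -0.0], [1.0, -0.027, 0.0], [0.0, -0.001, -1.0]]
wrist_force: [0.9, 0.9, 0.1]
gripper_width: 0.0856
grasp_force: 0.0
```

Emit:
play_rows(
  plan=[
    {"slide": [0, -0.4, 0.5], "rot": [0, 0, 0], "fingers": 1},
    {"slide": [0, -0.4, 0.5], "rot": [0, 0, 0], "fingers": 1},
    {"slide": [0, -0.4, 0.2], "rot": [0, 0, 0], "fingers": 1},
    {"slide": [0, 0, 0], "rot": [0, 0, 0], "fingers": 1},
    {"slide": [0, 0, 0], "rot": [0, 0, 0], "fingers": 1},
  ],
)

```text
t: 22.7
tool_pos: [0.4306, -0.0237, 0.3739]
eef_rot: [[0.026, 1.0, -0.001], [1.0, -0.026, 0.001], [0.001, -0.001, -1.0]]
wrist_force: [0.2, -0.4, -0.2]
gripper_width: 0.0853
grasp_force: 0.0
```

Run:
```python
from h import *
c=camera_info("wrist");p,d=grab_frame("wrist");P=cloud("",d,c)
print("stick",rect(P,.0535,.066,.40,.46,-.03,.26))
print("carrier",rect(P,.043,.056,.54,.68,.12,.264))
cv2.imwrite("pics/w4.png",p);print(sense()['tool_pos'],sense()['wrist_force'])
```

```text
stick (np.int64(1006), [[414.5, -1.7999999523162842], [439.20001220703125, -3.4000000953674316], [451.79998779296875, 190.10000610351562], [427.1000061035156, 191.6999969482422]], array([193.9,  24.8]), 86.28, np.float64(0.05838194950101394))
carrier (np.int64(948), [[569.2999877929688, 168.3000030517578], [649.5999755859375, 161.5], [651.7000122070312, 186.39999389648438], [571.4000244140625, 193.1999969482422]], array([25. , 80.6]), 85.13, np.float64(0.051156501310015534))
[ 0.43054133 -0.02325462  0.37368772] [-0.84027635 -0.19786196 -0.87493177]
```

View pics/w4.png

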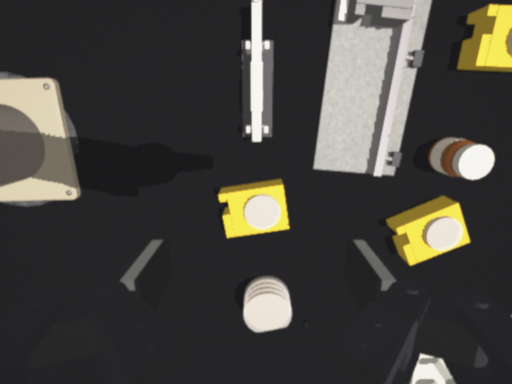

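The stick lies in its rest as before. One last flatness check of the carrier from the top camera.

Run:
```python
from h import *
D=np.median([grab_frame("top")[1] for _ in range(5)],0);P=cloud("top",D);X,Y,Z=P[...,0],P[...,1],P[...,2]
th=np.radians(6.3);O=np.array([.6574,.1579])
xf=(X-O[0])*np.sin(th)+(Y-O[1])*np.cos(th);yf=-(X-O[0])*np.cos(th)+(Y-O[1])*np.sin(th)
c=(Z>.043)&(Z<.056)&(yf>0)&(yf<.1)&(xf>-.03)&(xf<.109)
def fit(a,b,red,lo,hi):
    r=[(t,red(b[c&(abs(a-t)<.002)])) for t in np.arange(lo,hi,.004)]
    r=np.array(r);k=np.polyfit(r[:,0],r[:,1],1);return np.degrees(np.arctan(k[0])),r[:,1].mean()
print("fence side",fit(xf,yf,np.min,.006,.1),"far side",fit(xf,yf,np.max,.006,.1))
c=(Z>.043)&(Z<.056)&(yf>0)&(yf<.1)&(xf>-.03)&(xf<.13)
print("rear",fit(yf,xf,np.min,.01,.045));r=[(round(t,3),round(xf[c&(abs(yf-t)<.002)].max(),4)) for t in np.arange(.01,.084,.008)];print("nose",r)
```

```text
fence side (np.float64(0.10363578409147377), np.float64(0.007840436169894195)) far side (np.float64(-0.16892713764034556), np.float64(0.08532192979436333))
rear (np.float64(2.298009340002984), np.float64(0.001056205392498216))
nose [(np.float64(0.01), np.float64(0.1101)), (np.float64(0.018), np.float64(0.1088)), (np.float64(0.026), np.float64(0.1078)), (np.float64(0.034), np.float64(0.1099)), (np.float64(0.042), np.float64(0.1078)), (np.float64(0.05), np.float64(0.1104)), (np.float64(0.058), np.float64(0.1085)), (np.float64(0.066), np.float64(0.1112)), (np.float64(0.074), np.float64(0.1097)), (np.float64(0.082), np.float64(0.1086))]
```

The sides are parallel to the fence within 0.2° and the nose is level across its width, at about 110 mm, on the pins. I'll hand it in.

```bash
python3 -c "
from plant import *
print(close_job())"
```

```text
the job is handed in; nothing more can be done
None
```

I handed the job in at about 23 s: the carrier was pressed flat on the fence at about 4 N before the mouth, fed in and seated on the end pins with roughly 12–14 N (estimated; lateral press briefly about 6.7 N at the pins), and the stick is back in its rest.

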